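Load the sensor modules and start the reader

ROBOT

A 7-joint arm with a two-finger parallel gripper is mounted at the origin on the work surface. World frame = base frame: x ahead of the robot, y to its left, z up, the work surface at z = 0. Lengths are in m, angles in rad, forces in N, time in s.
With the tool pointing down it reaches from about 0.4 to 0.925 m from the base axis. Payload 5.6 kg.
Tool frame: the origin (TCP) lies midway between the tips of the shut fingers; the grasp point (between the pads) lies 19 mm behind it (arm.grip_depth is the distance from the TCP to the grasp point, in m); z points along the fingers, y is the line along which they close (so a half turn about z gives the same grasp; the last joint's range is limited). The gripper opens to 85 mm and grips with 20 to 120 N. Pads are 22 mm wide; open, the fingers measure 114 mm over their backs; the gripper's body (76 mm by 85 mm) begins 54 mm behind the grasp point. The pads swing forward as they close: fully open they stand 13 mm farther back than shut.
Start: joints at [1.271, 0.468, -0.012, 1.603, 0.006, 1.071, -0.056], TCP at [0.165, -0.629, 0.231] pointing down, gripper open.
Joint ranges: [-2.53, 2.53], [-0.31, 2.02], [-1.57, 1.55], [0.28, 2.44], [-1.29, 4.43], [0.15, 1.84], [-2.92, 2.92]. Speed limits (rad/s): [2.57, 2.57, 3.14, 3.14, 3.14, 3.14, 3.14].

INTERFACE

Orientations are given as a rotation vector (axis times angle).
In Python, from bench import arm gives the robot as it stands.
- The arm moves only by the shell command python3 -m pendant 'ROWS' [OPENING] [FORCE]. ROWS is JSON, a list of rows, each a list of 6 numbers: the shift along the tool's x, y, z normalised to -1 to 1, where 1 is 100 mm, then the turn, a rotation vector about the tool's x, y, z normalised to -1 to 1, where 1 is 180 degrees. In form: [[dx, dy, dz, ax, ay, az], ...]. A call has 1 to 8 rows; each row shifts and turns the commanded pose from where the row before left it, along the tool's axes as they then stand; what a row does not reach is not made up. A row lasts 1/10 s, in which the tool goes at most 50 mm and 8.59 degrees, less where a joint would pass 70% of its speed; a pose out of reach is approached as far as the arm can. A call with a number of a shift or a turn outside -1 to 1 is refused whole. A call with a gripper value outside its range is refused whole. OPENING is the finger opening in mm, from 0 to 85.4, set as the call begins (- or left out, the last holds). The fingers move at their own pace and stop on an object; FORCE is the grip in N (left out, the last holds). Time passes only in rows, so rows that do not move let the fingers close. It gives the time, the measured TCP pose, the force, the opening and the grip force at its end, in the units of the state.
- arm.read_state(): the state, without advancing time (a new reading comes with each control period).
- arm.grab_frame(name): name is "scene" or "top" or "wrist"; returns (picture, depth): 420x560x3 uint8, blue, green, red; 420x560 float32, m along the optical axis (not along the pixel's ray), 0 where there is no reading.
- arm.camera_params(name): a dict with "fx", "fy", "cx", "cy" (pixels), "D" ([k1, k2, p1, p2, k3] as OpenCV has them; the pictures are not rectified), "extrinsics" (4x4, takes a point from camera to world coordinates); the wrist camera has in their place "tool_from_camera" (4x4, takes a point from camera to tool coordinates, whose origin is the TCP and whose axes are the flange's). Camera axes: x right, y up, looking along -z (the intrinsics and any distortion apply to the point x, -y, -z); pixel columns grow to the right and rows downward; lengths in m; the calibration is good to about 2 mm. A picture is of the moment at which its call begins: read the wrist's pose just before it. camera_params takes no time and is no camera call.
- arm.close_job(): hands the job in; it is judged then, once.
The state is a dict: "time": time; "q": joint angles; "dq": joint speeds; "tau": joint torques, N m; "eef_pos": TCP position; "tcp_rot": TCP orientation; "wrist_force": force on the tool from outside, world axes, zero at the start; "wrist_torque": the same for the moment, N m; "finger_gap": opening from 0.0 (shut) to 1.0 (fully open); "grip_force": force on a finger pad.
Only numpy, scipy, OpenCV 4.12 (cv2) and the standard library are available. Lean on these libraries where they do the work, as an engineer would, in place of code of your own. Each camera call takes 0.05 s, during which the arm holds its last target. There are 200 camera calls.

TASK

Pull out each black blanking plug that sits in the grey rack and put it in the steel tray, and plug every white-headed sensor module on the bench into a socket of its own shape of the rack, pressed fully home. When all that is done, slide the loaded rack along the bench, without lifting it, until it lies square inside the taped frame on the reading mat, and last throw the reader's switch lever all the way over, away from the robot. Leave the dish, beaker, jar, bottle and brass weight where they stand.

Things in the scene. Friction and masses are not known exactly. Their poses are not given: they have to be found in the camera images.
- rack: loose grey plastic socket rack, 184 x 76 x 36 mm, 0.5 kg, four rectangular sockets in a row along its length, 28 mm deep, each 2 mm larger than the feet in both directions, with 2 mm chamfered mouths. Order along x: wide, square, square, wide. Too wide to grasp. Origin: centre of its underside; x along its 184 mm length, z up.
- rack_hole0 (a point): centre of the mouth of the wide socket (for 38 x 24 mm, long side along the rack's x) at the -x end of the rack, 62 mm from its middle, on the top face; z up. In a module fully home the head's underside rests on the rack's top, so its foot is 24 mm below this point
- rack_hole1 (a point): centre of the mouth of a square socket (24 x 24 mm), 18 mm to -x of the rack's middle
- rack_hole2 (a point): centre of the mouth of the other square socket (24 x 24 mm), 18 mm to +x of the rack's middle
- rack_hole3 (a point): centre of the mouth of the other wide socket (38 x 24 mm), 62 mm to +x of the rack's middle
- wide_a: wide plug-in sensor module, standing upright on its foot: dark steel foot 38 x 24 mm, 24 mm tall (slightly tapered over its lowest 4 mm), under a white plastic head 44 x 28 mm, 34 mm tall; 58 mm tall in all, 70 g. Origin: centre of the underside of the foot; x along the 38 mm side, z up. May be absent.
- wide_b: wide plug-in sensor module, standing upright on its foot: dark steel foot 38 x 24 mm, 24 mm tall (slightly tapered over its lowest 4 mm), under a white plastic head 44 x 28 mm, 34 mm tall; 58 mm tall in all, 70 g. Origin: centre of the underside of the foot; x along the 38 mm side, z up. May be absent.
- square_a: square plug-in sensor module, standing upright on its foot: dark steel foot 24 x 24 mm, 24 mm tall (slightly tapered over its lowest 4 mm), under a white plastic head 30 x 28 mm, 34 mm tall; 58 mm tall in all, 70 g. Origin: centre of the underside of the foot; x along the 24 mm side, z up. May be absent.
- square_b: square plug-in sensor module, standing upright on its foot: dark steel foot 24 x 24 mm, 24 mm tall (slightly tapered over its lowest 4 mm), under a white plastic head 30 x 28 mm, 34 mm tall; 58 mm tall in all, 70 g. Origin: centre of the underside of the foot; x along the 24 mm side, z up. May be absent.
- blank_square: square blanking plug, at the start fully home in socket rack_hole1, or absent: all black plastic, foot 24 x 24 mm, 24 mm tall, under a head 30 x 28 mm, 24 mm tall, that stands on the rack's top; 40 g. Origin: centre of the underside of the foot; x along the 24 mm side, z up
- blank_wide: wide blanking plug, at the start fully home in socket rack_hole3, or absent: all black plastic, foot 38 x 24 mm, 24 mm tall, under a head 44 x 28 mm, 24 mm tall, that stands on the rack's top; 40 g. Origin: centre of the underside of the foot; x along the 38 mm side, z up
- tray: open steel parts tray fixed to the bench, 150 x 100 mm outside, 25 mm tall, 4 mm walls. Origin: centre of its underside; x along its 150 mm side
- mark: the reader's flat reading mat, a thin white sheet on the bench with a frame of black tape; the inside of the frame is 208 x 100 mm, that is 12 mm more than the rack on every side. Nothing stands up from it. Origin: its centre on the bench; x along the frame's length (the rack's length goes along it, either way round).
- switch_base: grey block, 70 x 50 x 25 mm, fixed to the bench beside the mat, that carries the reader's switch lever. Origin: centre of its underside; x: the direction in which the lever is thrown (roughly away from the robot)
- switch (a joint): angle of the switch lever about a level axle (along the block's y) 22 mm above the bench: 0 = off, leaning 0.5 rad towards the block's -x; 1.0 = thrown all the way over, leaning 0.5 rad to +x. It stays where it is left.
- switch_tip (a point): centre of the 26 mm black ball at the lever's end, 80 mm from the axle (92 mm above the bench when off or thrown, 102 mm at the middle)
- dish: bystander: glass dish, 52 mm across, 14 mm tall, among the modules. Origin: centre of underside
- beaker: bystander: glass beaker, 68 mm across, 85 mm tall. Origin: centre of underside
- jar: bystander: white jar, 60 mm across, 110 mm tall. Origin: centre of underside
- reagent: bystander: amber bottle, 64 mm across, 160 mm tall. Origin: centre of underside
- weight: bystander: brass weight, 32 mm across, 30 mm tall. Origin: centre of underside
There are look-alikes about, which are no part of the job. What is shaped like the wide_b but orange is not meant.

How it is judged:
On the way, in this order (a step that is already met when the one before it is completed fails the run):
1. every blanking plug is in the tray and every module present is plugged fully home in a socket of its own shape (((horizontal distance between wide_a and rack_hole0 below 0.005 m and z of wide_a in the frame of rack_hole0 below -0.0205 m and angle between the z axis of wide_a and the z axis of rack, either way round below 0.1 rad) or (horizontal distance between wide_a and rack_hole3 below 0.005 m and z of wide_a in the frame of rack_hole3 below -0.0205 m and angle between the z axis of wide_a and the z axis of rack, either way round below 0.1 rad)) and ((horizontal distance between wide_b and rack_hole0 below 0.005 m and z of wide_b in the frame of rack_hole0 below -0.0205 m and angle between the z axis of wide_b and the z axis of rack, either way round below 0.1 rad) or (horizontal distance between wide_b and rack_hole3 below 0.005 m and z of wide_b in the frame of rack_hole3 below -0.0205 m and angle between the z axis of wide_b and the z axis of rack, either way round below 0.1 rad)) and ((horizontal distance between square_a and rack_hole1 below 0.005 m and z of square_a in the frame of rack_hole1 below -0.0205 m and angle between the z axis of square_a and the z axis of rack, either way round below 0.1 rad) or (horizontal distance between square_a and rack_hole2 below 0.005 m and z of square_a in the frame of rack_hole2 below -0.0205 m and angle between the z axis of square_a and the z axis of rack, either way round below 0.1 rad)) and ((horizontal distance between square_b and rack_hole1 below 0.005 m and z of square_b in the frame of rack_hole1 below -0.0205 m and angle between the z axis of square_b and the z axis of rack, either way round below 0.1 rad) or (horizontal distance between square_b and rack_hole2 below 0.005 m and z of square_b in the frame of rack_hole2 below -0.0205 m and angle between the z axis of square_b and the z axis of rack, either way round below 0.1 rad)) and x of blank_square in the frame of tray between -0.073 and 0.073 m and y of blank_square in the frame of tray between -0.048 and 0.048 m and z of each of blank_square, blank_wide in the frame of tray below 0.035 m and x of blank_wide in the frame of tray between -0.073 and 0.073 m and y of blank_wide in the frame of tray between -0.048 and 0.048 m), for 0.2 s.
2. the loaded rack lies square inside the taped frame (all of step 1 and x of rack in the frame of mark between -0.014 and 0.014 m and y of rack in the frame of mark between -0.014 and 0.014 m and angle between the x axis of rack and the x axis of mark, either way round below 0.1 rad and height (world z) of rack below 0.006 m and angle between rack's own z axis and vertical below 0.05 rad), for 0.2 s.
3. the switch lever is thrown over with the loaded rack in place (all of step 2 and value of joint switch above 0.8 rad), for 0.2 s.
At the end, for the whole second after the job is handed in: Blanking plugs in the tray; every module present in a socket of its own shape, foot at least 20.5 mm deep, within 5 mm of centre and 0.1 rad of upright in it; rack flat and still, centre within 14 mm of the frame's along and across it, turned less than 0.1 rad from it; lever past 0.8 rad (all of step 3 and linear speed of rack below 0.01 m/s); the robot touches nothing.
It fails at once if the rack is lifted off the bench by more than 20 mm (height (world z) of rack above 0.02 m).
It fails at once if a bystander (dish, beaker, jar, bottle or brass weight) is moved by more than 30 mm (distance of any of dish, beaker, jar, reagent, weight from where it was at the start of the episode above 0.03 m).
Of wide_a, wide_b, square_a, square_b only 3 to 4 are there at a start; the rules pass over those that are not, and their reading is None.
Of blank_square, blank_wide only 1 to 2 are there at a start; the rules pass over those that are not, and their reading is None.
At some moment in a run one of rack may be knocked a few centimetres aside while the robot is not near it.
It also fails if it takes over 210 s, if anything falls off the work surface, if the arm or the gripper's body presses on something with over 40 N, if the wrist force passes 120 N, or if a joint passes its speed limit or range.

## Working session

There is one attempt and no reset: what is moved stays moved. The work goes in short steps, Python scripts to look and compute and a shell command to move; the robot and the scene stay as the last step left them, time stands still between calls to the robot, and variables do not carry over. Pictures are saved under pics/ and viewed, at most 14 in all, crops included, and the job is handed in when it is done.

```bash
ls; mkdir -p pics; cat > h.py <<'E'
import numpy as np,cv2
from bench import arm
from scipy.spatial.transform import Rotation as R
def grab(n,f=None):
    s=arm.read_state(); im,d=arm.grab_frame(n)
    np.savez(f'/tmp/{n}.npz',im=im,d=d,p=s['eef_pos'],r=s['tcp_rot'])
    if f: cv2.imwrite(f'pics/{f}.png',im)
    return im,d
def cam(n,z=None):
    c=arm.camera_params(n)
    if 'extrinsics' in c: T=np.array(c['extrinsics'])
    else:
        T=np.eye(4);T[:3,:3]=R.from_rotvec(z['r']).as_matrix();T[:3,3]=z['p'];T=T@np.array(c['tool_from_camera'])
    K=np.array([[c['fx'],0,c['cx']],[0,c['fy'],c['cy']],[0,0,1]]);return K,np.array(c['D'],float),T
def cloud(n):
    z=np.load(f'/tmp/{n}.npz');K,D,T=cam(n,z);d=z['d'];h,w=d.shape
    v,u=np.mgrid[:h,:w];p=cv2.undistortPoints(np.stack([u,v],-1).reshape(-1,1,2).astype(float),K,D).reshape(h,w,2)
    P=np.stack([p[...,0]*d,-p[...,1]*d,-d],-1)@T[:3,:3].T+T[:3,3]
    P[d==0]=np.nan;return z['im'],P
def onz(n,pts,zz):
    z=np.load(f'/tmp/{n}.npz');K,D,T=cam(n,z)
    p=cv2.undistortPoints(np.array(pts,float).reshape(-1,1,2),K,D).reshape(-1,2)
    r=np.c_[p[:,0],-p[:,1],-np.ones(len(p))]@T[:3,:3].T
    return T[:3,3]+r*((zz-T[2,3])/r[:,2])[:,None]
E
python3 - <<'E'
from h import *
for n in('top','scene'): grab(n,n+'0')
E
```

```text
pics
```

View pics/top0.png

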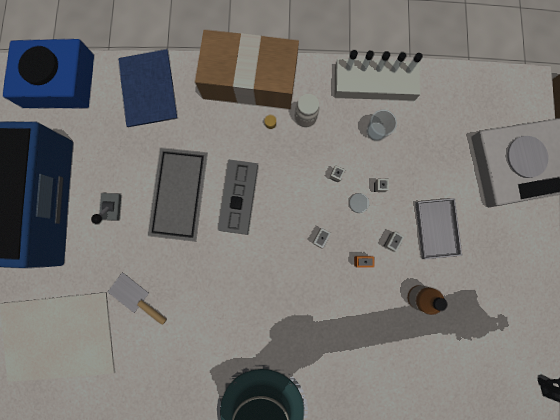

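View pics/scene0.png

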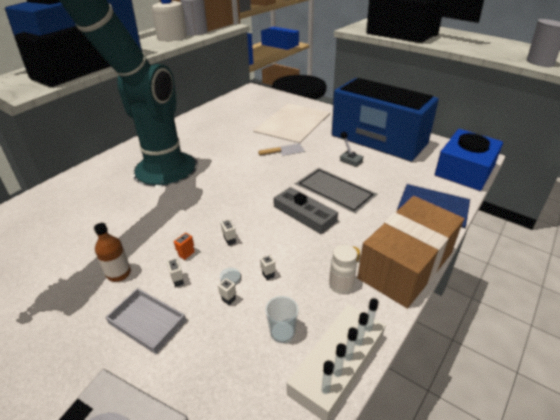

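The top view shows the rack at (238,197) with one black plug at (236,203). There are four white-headed modules at (337,173), (380,185), (320,237) and (393,240), and an orange look-alike at (365,262). The tray is at (437,228), the mat at (178,194) and the lever ball at (97,218). Next I'll take measurements and a close crop.

```bash
python3 - <<'E'
from h import *
im,P=cloud('top')
c=im[145:280,300:475];cv2.imwrite('pics/c1.png',cv2.resize(c,None,fx=4.5,fy=4.4,interpolation=2))
d=np.load('/tmp/top.npz')['d']
print('bench z',np.nanmedian(P[330:380,120:200,2]))
def box(name,u0,v0,u1,v1,zl,zh):
    Q=P[v0:v1,u0:u1];m=(Q[...,2]>zl)&(Q[...,2]<zh);q=Q[m]
    if len(q)<5: print(name,len(q));return
    r=cv2.minAreaRect(q[:,:2].astype(np.float32)*1000)
    print(name,len(q),'c',np.round(r[0],1),'size',np.round(r[1],1),'ang',round(r[2],1),'z',np.round(np.percentile(q[:,2],[5,50,95]),4))
for n,u,v in [('m1',337,173),('m2',380,185),('m3',320,237),('m4',393,240),('orange',365,262)]:
    box(n,u-16,v-16,u+16,v+16,.045,.075)
box('dish',345,190,371,215,.006,.03)
box('rack',210,150,265,245,.025,.046)
box('plug',210,150,265,245,.052,.07)
box('tray',405,190,470,265,.015,.035)
box('ball',85,205,108,232,.075,.115)
box('swblock',95,185,130,225,.018,.033)
box('jar',290,85,325,130,.08,.12);box('beaker',355,100,400,145,.06,.1);box('bottle',400,270,455,320,.1,.18);box('weight',260,112,280,130,.015,.04)
# mat corners inner of frame
print('mat px', onz('top',[[160,152],[204,155],[195,238],[152,234]],0).round(3))
K,D,T=cam('top');print(T.round(3),K)
print(arm.read_state())
E
```

```text
bench z 2.6439268083988665e-05
m1 142 c [ 608.9 -174.3] size [28.1 30.2] ang 67.2 z [0.0533 0.0584 0.0627]
m2 147 c [ 581.3 -288.9] size [28.2 28.2] ang 0.2 z [0.0527 0.0583 0.0617]
m3 207 c [ 443.7 -137.4] size [28.4 44. ] ang 63.3 z [0.0548 0.0585 0.0623]
m4 207 c [ 439.2 -321.7] size [27.2 44. ] ang 61.0 z [0.0509 0.0585 0.062 ]
orange 221 c [ 387.9 -246.7] size [27.3 45.8] ang 1.4 z [0.0536 0.0584 0.0619]
dish 320 c [ 541.4 -236.4] size [55.1 50.7] ang 5.7 z [0.01   0.0143 0.018 ]
rack 1609 c [544.   76.4] size [ 74.3 185.1] ang 83.7 z [0.0324 0.0362 0.0397]
plug 125 c [525.5  78.6] size [25.8 30. ] ang 84.3 z [0.0559 0.0597 0.0626]
tray 449 c [ 477.9 -447. ] size [149.9 101.9] ang 7.0 z [0.0166 0.0238 0.0283]
ball 100 c [471.2 413.2] size [25.9 23.3] ang 21.7 z [0.0928 0.1006 0.1069]
swblock 411 c [509.1 413. ] size [70.8 50.6] ang 0.9 z [0.0205 0.025  0.031 ]
jar 468 c [771.  -81.4] size [82.  54.3] ang 69.0 z [0.0834 0.1096 0.1139]
beaker 302 c [ 734.4 -284.4] size [64.8 67.8] ang 78.5 z [0.0621 0.0801 0.0875]
bottle 546 c [ 300.6 -395.2] size [53.4 60. ] ang 72.1 z [0.1018 0.
[... 458 characters left out ...]
q': array([ 1.27098626,  0.46833354, -0.01162083,  1.60353241,  0.00603452,
        1.07141604, -0.05628243]), 'dq': array([-6.53871585e-04, -5.32689579e-04,  8.00515160e-04, -3.60405461e-03,
       -1.30389127e-03,  2.95681681e-05, -2.19274067e-04]), 'tau': array([ 1.23252601e-03, -5.33514798e+01,  2.16764747e-02, -2.51965123e+01,
        1.14856748e-02,  4.29176100e-03,  2.93745836e-05]), 'eef_pos': array([ 0.1649056 , -0.62820653,  0.23040441]), 'tcp_rot': array([-3.11412750e+00, -4.02059356e-01,  5.49932621e-04]), 'wrist_force': array([0.72663779, 0.25586939, 0.62452526]), 'wrist_torque': array([ 0.01145642, -0.03227985,  0.03902565]), 'grip_force': 0.0, 'finger_gap': 0.9971980583867999}
```

View pics/c1.png

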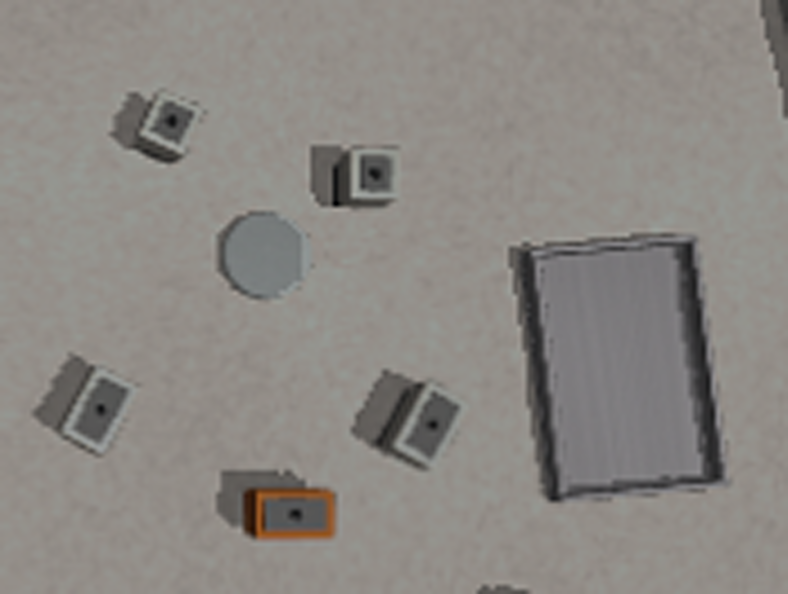

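The crop confirms two square modules (top row, crop pixels (170,120) and (375,175)) and two wide ones (crop (98,410) and (430,425)). The orange part at crop (295,515) is the look-alike, so I leave it alone. Sizes and heights match the description. The only plug is the square blank in hole1, at world (0.5255, 0.0786). I'll start moving towards it.

```bash
cat >> h.py <<'E'
def plan(x,y,z,psi,s=None):
    s=s or arm.read_state();M=R.from_rotvec(s['tcp_rot']).as_matrix()
    d=M.T@(np.array([x,y,z])-s['eef_pos'])*10
    p=np.deg2rad(psi);G=np.array([[np.cos(p),np.sin(p),0],[np.sin(p),-np.cos(p),0],[0,0,-1]]).T
    t=R.from_matrix(M.T@G).as_rotvec()/np.pi
    print('t',round(s['time'],2),'pos',s['eef_pos'].round(4),'psi',np.rad2deg(np.arctan2(M[1,0],M[0,0])).round(2),'shift',d.round(3),'turn',t.round(4),'F',s['wrist_force'].round(1),'q7',s['q'][6].round(2))
E
python3 -m pendant '[[0.293,-0.329,0,0,0,0],[0.293,-0.329,0,0,0,0],[0.293,-0.329,0,0,0,0],[0.293,-0.329,0,0,0,0],[0.293,-0.329,0,0,0,0],[0.293,-0.329,0,0,0,0]]' 85; python3 -c "
from h import *
plan(.5255,.0786,.2,-6)"
```

```text
time: 0.7
eef_pos: [0.2853, -0.3913, 0.231]
tcp_rot: [-3.116, -0.402, 0.0]
wrist_force: [0.5, -0.5, -0.3]
finger_gap: 0.994
grip_force: 0.0
t 0.7 pos [ 0.2853 -0.3913  0.231 ] psi 14.7 shift [ 3.516 -3.935  0.311] turn [-1.00e-04  1.00e-04  1.15e-01] F [ 0.5 -0.5 -0.3] q7 -0.47
```

```bash
python3 -m pendant '[[0.293,-0.329,0,0,0,0],[0.293,-0.329,0,0,0,0],[0.293,-0.329,0,0,0,0],[0.293,-0.329,0,0,0,0],[0.293,-0.329,0,0,0,0],[0.293,-0.329,0,0,0,0]]' >/dev/null;python3 -m pendant '[[0.293,-0.329,0,0,0,0],[0.293,-0.329,0,0,0,0],[0.293,-0.329,0,0,0,0],[0.293,-0.329,0,0,0,0],[0.293,-0.329,0,0,0,0],[0.293,-0.329,0,0,0,0]]'>/dev/null; python3 -m pendant '[[0,0,0,0,0,0.04],[0,0,0,0,0,0.04],[0,0,0,0,0,0.035],[0,0,0,0,0,0],[0,0,0,0,0,0]]'; python3 -c "
from h import *
plan(.5255,.0786,.2,-6)
grab('wrist','w1')
im,P=cloud('wrist')
np.set_printoptions(suppress=True)
def box(name,zl,zh):
    m=(P[...,2]>zl)&(P[...,2]<zh)&(P[...,0]<.7);q=P[m]
    r=cv2.minAreaRect(q[:,:2].astype(np.float32)*1000)
    print(name,len(q),'c',np.round(r[0],1),'size',np.round(r[1],1),'ang',round(r[2],1),np.median(q[:,2]))
box('plug',.05,.07);box('rack',.03,.042)
"
```

```text
time: 2.4
eef_pos: [0.5246, 0.078, 0.2311]
tcp_rot: [3.137, -0.16, -0.001]
wrist_force: [1.0, 0.7, -0.3]
finger_gap: 0.999
grip_force: 0.0
t 2.4 pos [0.5246 0.078  0.2311] psi -5.84 shift [ 0.008 -0.007  0.311] turn [0.0001 0.0001 0.0009] F [ 1.   0.7 -0.3] q7 -2.02
plug 3358 c [ 538.1 -111.9] size [372.8 209.1] ang 66.3 0.05911530705242357
rack 10253 c [550.4  55.9] size [680.2 237.1] ang 78.8 0.03644302713598424
```

View pics/w1.png

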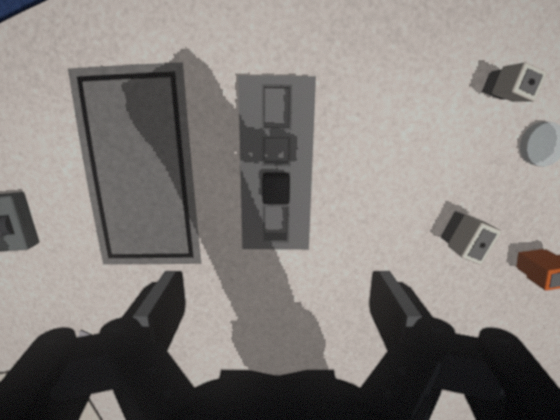

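The wrist view shows the rack at (277,160) with the black plug in it at (275,187). The wide sockets at (277,105) and (275,222) and the square one at (277,149) are empty, and the mat is at (135,165). I'll refine the rack, plug and mat positions from this frame.

```bash
cat >> h.py <<'E'
def rect(P,zl,zh,c,rad,show=''):
    m=((P[...,2]>zl)&(P[...,2]<zh)&(np.hypot(P[...,0]-c[0],P[...,1]-c[1])<rad)).astype(np.uint8)
    n,l,st,ce=cv2.connectedComponentsWithStats(m)
    if n<2: print(show,'none');return
    k=1+np.argmax(st[1:,4]);q=P[l==k]
    r=cv2.minAreaRect(q[:,:2].astype(np.float32)*1000);w,h=r[1];a=r[2]+(90 if h>w else 0);a=(a+90)%180-90
    print(show,len(q),'c',np.round(r[0],1),'size',np.round(sorted(r[1]),1),'long-axis ang',round(a,2),'z',np.round(np.median(q[:,2]),4))
    return r[0][0]/1000,r[0][1]/1000,a
def rack(c=(.544,.076),n='wrist'):
    im,P=cloud(n);x,y,a=rect(P,.028,.041,c,.13,'rack')
    u=np.array([np.cos(np.deg2rad(a)),np.sin(np.deg2rad(a))])
    for i,k in enumerate((-.062,-.018,.018,.062)): print('hole',i,(np.array([x,y])+k*u).round(4))
E
python3 - <<'E'
from h import *
rack();im,P=cloud('wrist');rect(P,.052,.066,(.5255,.0786),.05,'plug')
rect(P,.05,.066,(.444,-.137),.05,'m3');rect(P,.05,.066,(.609,-.174),.05,'m1')
print(onz('wrist',[[77,73],[181,71],[193,258],[108,259]],0).round(4), onz('wrist',[[85,78],[177,76],[188,253],[112,254]],0).round(4))
plan(.5255,.0786,.044,-6)
E
```

```text
rack 9348 c [544.3  76.7] size [ 76.3 183.9] long-axis ang -6.53 z 0.0365
hole 0 [0.4827 0.0837]
hole 1 [0.5264 0.0787]
hole 2 [0.5622 0.0746]
hole 3 [0.6059 0.0696]
plug 793 c [526.4  78.4] size [27.2 28.6] long-axis ang -6.26 z 0.0603
m3 1071 c [ 444.  -137.9] size [29.6 44.5] long-axis ang -27.74 z 0.0588
m1 1041 c [ 608.3 -174.5] size [29.9 30.1] long-axis ang -21.47 z 0.0587
[[0.668  0.2852 0.    ]
 [0.6548 0.1684 0.    ]
 [0.4346 0.194  0.    ]
 [0.4436 0.3058 0.    ]] [[0.6615 0.2772 0.    ]
 [0.6502 0.1736 0.    ]
 [0.4421 0.1991 0.    ]
 [0.4501 0.2985 0.    ]]
t 2.45 pos [0.5247 0.078  0.2311] psi -5.86 shift [ 0.008 -0.007  1.871] turn [0.     0.0001 0.0008] F [-0.1 -0.2 -0. ] q7 -2.02
```

```bash
python3 -m pendant '[[0.017,-0.005,0.4,0,0,0.004],[0,0,0.4,0,0,0],[0,0,0.4,0,0,0],[0,0,0.4,0,0,0],[0,0,0.2,0,0,0],[0,0,0.1,0,0,0],[0,0,0,0,0,0]]' 85; python3 -m pendant '[[0,0,0,0,0,0],[0,0,0,0,0,0],[0,0,0,0,0,0],[0,0,0,0,0,0],[0,0,0,0,0,0],[0,0,0,0,0,0]]' 0 60;python3 -m pendant '[[0,0,0,0,0,0],[0,0,0,0,0,0],[0,0,0,0,0,0]]'
```

```text
time: 3.15
eef_pos: [0.5259, 0.0782, 0.0403]
tcp_rot: [3.136, -0.183, -0.003]
wrist_force: [0.0, -0.1, 0.3]
finger_gap: 0.995
grip_force: 0.0
time: 3.75
eef_pos: [0.5274, 0.0783, 0.0424]
tcp_rot: [3.136, -0.184, 0.003]
wrist_force: [-1.4, -1.6, 5.8]
finger_gap: 0.314
grip_force: 59.1
time: 4.05
eef_pos: [0.5273, 0.0784, 0.0424]
tcp_rot: [3.136, -0.184, 0.003]
wrist_force: [-1.9, -0.6, 6.1]
finger_gap: 0.314
grip_force: 59.1
```

```bash
python3 -m pendant '[[0,0,-0.1,0,0,0],[0,0,-0.15,0,0,0],[0,0,-0.2,0,0,0],[0,0,-0.3,0,0,0],[0,0,-0.4,0,0,0],[0,0,-0.35,0,0,0],[0,0,0,0,0,0]]'; python3 -c "
from h import *
plan(.478,-.447,.19,-6)
grab('wrist');rack()"
```

```text
time: 4.75
eef_pos: [0.5295, 0.0792, 0.1974]
tcp_rot: [-3.135, 0.184, -0.016]
wrist_force: [0.0, 0.2, 0.0]
finger_gap: 0.311
grip_force: 59.3
t 4.75 pos [0.5295 0.0792 0.1974] psi -6.71 shift [0.102 5.286 0.064] turn [-0.0007 -0.0032 -0.0039] F [0.  0.2 0. ] q7 -2.07
rack 10159 c [550.1  75.9] size [ 76.3 171.7] long-axis ang -6.59 z 0.0365
hole 0 [0.4885 0.0831]
hole 1 [0.5322 0.078 ]
hole 2 [0.568  0.0739]
hole 3 [0.6117 0.0688]
```

```bash
python3 -m pendant '[[0.01,0.2,0,0,-0.003,0],[0.01,0.48,0,0,0,0],[0.01,0.48,0,0,0,0],[0.01,0.48,0,0,0,0],[0.01,0.48,0,0,0,0],[0.01,0.48,0,0,0,0],[0.01,0.48,0,0,0,0],[0.01,0.48,0,0,0,0]]'; python3 -m pendant '[[0.01,0.48,0,0,0,0],[0.01,0.48,0,0,0,0],[0,0.48,0,0,0,0],[0,0.30,0,0,0,0],[0,0,0,0,0,0],[0,0,0,0,0,0]]'; python3 -c "
from h import *
plan(.478,-.447,.05,-6)"
```

```text
time: 5.6
eef_pos: [0.4915, -0.2776, 0.1906]
tcp_rot: [-3.135, 0.184, 0.018]
wrist_force: [0.4, -0.5, -0.2]
finger_gap: 0.314
grip_force: 59.3
time: 6.2
eef_pos: [0.4735, -0.4489, 0.1899]
tcp_rot: [-3.133, 0.186, 0.018]
wrist_force: [0.7, 0.0, -0.7]
finger_gap: 0.309
grip_force: 59.4
t 6.2 pos [ 0.4735 -0.4489  0.1899] psi -6.78 shift [ 0.058 -0.021  1.398] turn [-0.0007  0.0037 -0.0044] F [ 0.7  0.  -0.7] q7 -1.1
```

```bash
python3 -m pendant '[[0.04,-0.02,0.3,0,0.0037,0],[0,0,0.4,0,0,0],[0,0,0.4,0,0,0],[0,0,0.3,0,0,0],[0,0,0.1,0,0,0],[0,0,0,0,0,0]]'; python3 -m pendant '[[0,0,0,0,0,0],[0,0,0,0,0,0],[0,0,0,0,0,0]]' 50; python3 -m pendant '[[0,0,-0.2,0,0,0],[0,0,-0.4,0,0,0],[0,0,-0.4,0,0,0],[0,0,-0.4,0,0,0],[0,0,0,0,0,0],[0,0,0,0,0,0]]' 85;  python3 -c "
from h import *
plan(.5813,-.2889,.19,-0)
grab('wrist','w2')
im,P=cloud('wrist')
rect(P,.05,.066,(.5813,-.2889),.04,'m2');rect(P,.05,.066,(.608,-.1745),.04,'m1');rect(P,.05,.066,(.439,-.3217),.04,'m4')
rect(P,.02,.066,(.478,-.447),.035,'plug')
grab('top');im,P=cloud('top');rect(P,.028,.041,(.544,.0767),.13,'rack')"
```

```text
time: 6.8
eef_pos: [0.4786, -0.4454, 0.0398]
tcp_rot: [-3.134, 0.181, 0.0]
wrist_force: [1.1, -1.1, 0.9]
finger_gap: 0.313
grip_force: 59.3
time: 7.1
eef_pos: [0.4797, -0.4484, 0.0431]
tcp_rot: [3.134, -0.184, 0.007]
wrist_force: [0.5, 0.2, -0.1]
finger_gap: 0.585
grip_force: 0.0
time: 7.7
eef_pos: [0.4789, -0.4483, 0.1834]
tcp_rot: [3.133, -0.184, 0.008]
wrist_force: [-0.9, 0.1, -0.4]
finger_gap: 0.992
grip_force: 0.0
t 7.7 pos [ 0.4789 -0.4483  0.1834] psi -6.72 shift [ 0.831 -1.702 -0.066] turn [ 0.0009 -0.0016 -0.0374] F [-0.9  0.1 -0.4] q7 -1.1
m2 1366 c [ 581.8 -290.4] size [28.8 30.5] long-axis ang -0.51 z 0.0587
m1 none
m4 1408 c [ 440.5 -323. ] size [28.8 44.2] long-axis ang -27.63 z 0.0588
plug 1131 c [ 479.5 -447.3] size [27.7 29.7] long-axis ang -7.43 z 0.052
rack 1623 c [543.6  76.6] size [ 74.5 184.5] long-axis ang -6.5 z 0.0362
```

View pics/w2.png

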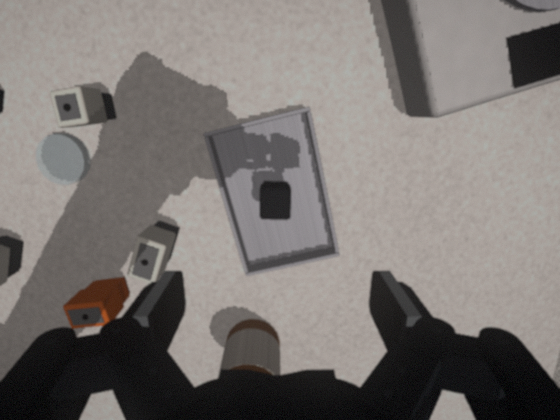

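The plug stands upright in the tray at (275,200). Next is m2, a square module, which shows at (68,105) in this view.

```bash
python3 -m pendant '[[0.209,-0.423,0,0,0,0],[0.209,-0.423,0,0,0,0],[0.209,-0.423,0,0,0,0],[0.209,-0.423,0,0,0,0],[0,0,0,0,-0.0016,-0.034],[0,0,0,0,0,0],[0,0,0,0,0,0]]' 60;  python3 -c "
from h import *
plan(.5817,-.290,.036,-0.5)"
```

```text
time: 8.5
eef_pos: [0.5799, -0.2905, 0.1799]
tcp_rot: [-3.141, 0.022, 0.008]
wrist_force: [-0.1, -0.2, 0.6]
finger_gap: 0.701
grip_force: 0.0
t 8.5 pos [ 0.5799 -0.2905  0.1799] psi -0.81 shift [ 0.025 -0.005  1.439] turn [-0.0001  0.0017 -0.0018] F [-0.1 -0.2  0.6] q7 -1.31
```

```bash
python3 -m pendant '[[0.02,-0.005,0.4,0,0.0016,0],[0,0,0.4,0,0,0],[0,0,0.4,0,0,0],[0,0,0.2,0,0,0],[0,0,0.04,0,0,0],[0,0,0,0,0,0],[0,0,0,0,0,0]]'; python3 -c "
from h import *
plan(.5817,-.290,.036,-0.5)";  python3 -m pendant '[[0,0,0,0,0,0],[0,0,0,0,0,0],[0,0,0,0,0,0],[0,0,0,0,0,0],[0,0,0,0,0,0],[0,0,0,0,0,0]]' 0 60; python3 -m pendant '[[0,0,-0.2,0,0,0],[0,0,-0.4,0,0,0],[0,0,-0.4,0,0,0],[0,0,-0.4,0,0,0],[0,0,0,0,0,0],[0,0,0,0,0,0]]'; python3 -c "
from h import *
plan(.5264,.0787,.177,-6.5)"
```

```text
time: 9.2
eef_pos: [0.584, -0.2901, 0.0387]
tcp_rot: [3.14, -0.019, 0.006]
wrist_force: [0.3, -0.1, -0.3]
finger_gap: 0.704
grip_force: 0.0
t 9.2 pos [ 0.584  -0.2901  0.0387] psi -0.69 shift [-0.023 -0.001  0.027] turn [ 0.0004 -0.0013 -0.0011] F [ 0.3 -0.1 -0.3] q7 -1.36
time: 9.8
eef_pos: [0.5844, -0.2894, 0.0389]
tcp_rot: [3.14, -0.016, 0.007]
wrist_force: [-0.4, 0.3, 6.7]
finger_gap: 0.311
grip_force: 59.9
time: 10.4
eef_pos: [0.5832, -0.2891, 0.1784]
tcp_rot: [3.14, -0.016, 0.006]
wrist_force: [-0.6, 0.5, -0.4]
finger_gap: 0.31
grip_force: 59.2
t 10.4 pos [ 0.5832 -0.2891  0.1784] psi -0.6 shift [-0.607 -3.672  0.008] turn [ 0.0003 -0.0012  0.0328] F [-0.6  0.5 -0.4] q7 -1.31
```

```bash
python3 -m pendant '[[-0.065,-0.2,0,0,0,0],[-0.065,-0.46,0,0,0,0],[-0.065,-0.46,0,0,0,0],[-0.065,-0.46,0,0,0,0],[-0.065,-0.46,0,0,0,0],[-0.065,-0.46,0,0,0,0],[-0.065,-0.46,0,0,0,0],[-0.065,-0.46,0,0,0,0]]' >/dev/null; python3 -m pendant '[[-0.065,-0.25,0,0,0,0],[0,0,0,0,0,0.033],[0,0,0,0,0,0],[0,0,0,0,0,0],[0,0,0,0,0,0]]';  python3 -c "
from h import *
plan(.5286,.0784,.08,-6.5)
grab('wrist');rack();grab('top');rack(n='top')"
```

```text
time: 11.7
eef_pos: [0.5281, 0.0776, 0.1765]
tcp_rot: [3.136, -0.179, 0.001]
wrist_force: [0.2, 0.4, -1.4]
finger_gap: 0.316
grip_force: 59.3
t 11.7 pos [0.5281 0.0776 0.1765] psi -6.53 shift [ 0.004 -0.009  0.965] turn [ 0.0001 -0.0003 -0.0002] F [ 0.2  0.4 -1.4] q7 -2.06
rack 11446 c [553.4  75.5] size [ 76.3 165.1] long-axis ang -6.57 z 0.0365
hole 0 [0.4918 0.0826]
hole 1 [0.5355 0.0776]
hole 2 [0.5712 0.0734]
hole 3 [0.6149 0.0684]
rack 271 c [600.7  46.5] size [33.1 70.7] long-axis ang 4.35 z 0.0364
hole 0 [0.5388 0.0418]
hole 1 [0.5827 0.0451]
hole 2 [0.6186 0.0479]
hole 3 [0.6625 0.0512]
```

```bash
python3 -m pendant '[[0.004,-0.008,0.3,0,0,0],[0,0,0.4,0,0,0],[0,0,0.2,0,0,0],[0,0,0,0,0,0],[0,0,0,0,0,0]]'; python3 -c "
from h import *
plan(.5286,.0784,.051,-6.5)"; python3 -m pendant '[[0,0,0.05,0,0,0],[0,0,0.05,0,0,0],[0,0,0.05,0,0,0],[0,0,0.05,0,0,0],[0,0,0.05,0,0,0],[0,0,0,0,0,0]]';python3 -c "
from h import *
plan(.5286,.0784,.051,-6.5)"
```

```text
time: 12.3
eef_pos: [0.5294, 0.0793, 0.0875]
tcp_rot: [-3.136, 0.179, -0.003]
wrist_force: [-0.7, -0.0, -0.6]
finger_gap: 0.31
grip_force: 59.2
t 12.3 pos [0.5294 0.0793 0.0875] psi -6.54 shift [-0.007  0.01   0.365] turn [-0.0002 -0.0007 -0.0002] F [-0.7 -0.  -0.6] q7 -2.12
time: 12.9
eef_pos: [0.5286, 0.0793, 0.0615]
tcp_rot: [3.136, -0.179, 0.002]
wrist_force: [-0.1, -0.7, -1.4]
finger_gap: 0.311
grip_force: 59.8
t 12.9 pos [0.5286 0.0793 0.0615] psi -6.52 shift [0.001 0.009 0.105] turn [ 0.     -0.0004 -0.0001] F [-0.1 -0.7 -1.4] q7 -2.14
```

Already 14 mm in with no force. I'll go down the rest of the way.

```bash
python3 -m pendant '[[0,0,0.05,0,0,0],[0,0,0.04,0,0,0],[0,0,0.03,0,0,0],[0,0,0,0,0,0],[0,0,0,0,0,0]]';python3 -c "
from h import *
plan(.5286,.0784,.050,-6.5)"
```

```text
time: 13.4
eef_pos: [0.529, 0.0794, 0.0508]
tcp_rot: [3.136, -0.179, 0.003]
wrist_force: [-3.0, 0.0, 7.9]
finger_gap: 0.314
grip_force: 60.9
t 13.4 pos [0.529  0.0794 0.0508] psi -6.52 shift [-0.003  0.011  0.008] turn [ 0.0001 -0.0006 -0.0001] F [-3.   0.   7.9] q7 -2.15
```

```bash
python3 -m pendant '[[0,0,0.02,0,0,0],[0,0,0,0,0,0]]'; python3 -m pendant '[[0,0,0,0,0,0],[0,0,0,0,0,0],[0,0,0,0,0,0],[0,0,0,0,0,0]]' 60; python3 -m pendant '[[0,0,-0.2,0,0,0],[0,0,-0.4,0,0,0],[0,0,-0.4,0,0,0],[0,0,-0.4,0,0,0],[0,0,0,0,0,0],[0,0,0,0,0,0]]'; python3 -c "
from h import *
plan(.6083,-.1745,.19,-22)
grab('wrist','w3')
rack()
im,P=cloud('wrist');rect(P,.062,.08,(.5264,.0787),.04,'m2')
rect(P,.05,.066,(.6083,-.1745),.04,'m1')"
```

```text
time: 13.6
eef_pos: [0.529, 0.0794, 0.0507]
tcp_rot: [3.135, -0.179, 0.003]
wrist_force: [-8.7, -1.0, 25.0]
finger_gap: 0.315
grip_force: 63.2
time: 14.0
eef_pos: [0.5291, 0.0794, 0.0479]
tcp_rot: [-3.136, 0.179, -0.003]
wrist_force: [-0.8, 0.5, -0.1]
finger_gap: 0.705
grip_force: 0.0
time: 14.6
eef_pos: [0.5292, 0.0793, 0.1889]
tcp_rot: [-3.136, 0.179, -0.006]
wrist_force: [-0.3, -0.3, 0.6]
finger_gap: 0.703
grip_force: 0.0
t 14.6 pos [0.5292 0.0793 0.1889] psi -6.55 shift [ 1.075  2.431 -0.008] turn [-0.0003 -0.0013  0.0858] F [-0.3 -0.3  0.6] q7 -2.06
rack 11642 c [543.7  76.7] size [ 76.5 183.8] long-axis ang -6.55 z 0.0364
hole 0 [0.4821 0.0838]
hole 1 [0.5258 0.0788]
hole 2 [0.5616 0.0747]
hole 3 [0.6053 0.0696]
m2 1162 c [527.7  79.3] size [27.9 30. ] long-axis ang -7.03 z 0.0707
m1 623 c [ 607.5 -164.1] size [17.9 36.7] long-axis ang 11.27 z 0.0576
```

```bash
python3 -m pendant '[[0.179,0.405,0,0,0,0],[0.179,0.405,0,0,0,0],[0.179,0.405,0,0,0,0],[0.179,0.405,0,0,0,0],[0.179,0.405,0,0,0,0],[0.179,0.405,0,0,0,0],[0,0,0,0,0,0.043],[0,0,0,0,0,0.043]]' >/dev/null; python3 -m pendant '[[0,0,0,0,0,0],[0,0,0,0,0,0],[0,0,0,0,0,0]]';  python3 -c "
from h import *
grab('wrist')
plan(.6083,-.1745,.038,-22)
im,P=cloud('wrist');rect(P,.05,.066,(.6083,-.1745),.04,'m1')"
```

```text
time: 15.75
eef_pos: [0.6075, -0.1736, 0.1876]
tcp_rot: [-3.084, 0.595, -0.001]
wrist_force: [-0.1, -0.7, 0.1]
finger_gap: 0.706
grip_force: 0.0
t 15.8 pos [ 0.6076 -0.1737  0.1878] psi -21.87 shift [0.008 0.006 1.498] turn [-0.0003 -0.0003  0.0007] F [-0.7 -0.5 -0.3] q7 -1.84
m1 1075 c [ 609.  -175.5] size [27.4 30.6] long-axis ang -22.57 z 0.0588
```

```bash
python3 -m pendant '[[0.018,0.01,0.4,0,0,0.003],[0,0,0.4,0,0,0],[0,0,0.4,0,0,0],[0,0,0.2,0,0,0],[0,0,0.1,0,0,0],[0,0,0,0,0,0],[0,0,0,0,0,0]]'; python3 -c "
from h import *
plan(.609,-.1752,.038,-22)";  python3 -m pendant '[[0,0,0,0,0,0],[0,0,0,0,0,0],[0,0,0,0,0,0],[0,0,0,0,0,0],[0,0,0,0,0,0],[0,0,0,0,0,0]]' 0 60; python3 -m pendant '[[0,0,-0.2,0,0,0],[0,0,-0.4,0,0,0],[0,0,-0.4,0,0,0],[0,0,-0.4,0,0,0],[0,0,0,0,0,0],[0,0,0,0,0,0]]'; python3 -c "
from h import *
plan(.562,.0746,.177,-6.5)"
```

```text
time: 16.5
eef_pos: [0.6104, -0.1759, 0.0395]
tcp_rot: [-3.081, 0.613, -0.006]
wrist_force: [0.3, 0.1, 0.8]
finger_gap: 0.698
grip_force: 0.0
t 16.5 pos [ 0.6104 -0.1759  0.0395] psi -22.52 shift [-0.016 -0.001  0.015] turn [-0.0004 -0.0012 -0.0029] F [0.3 0.1 0.8] q7 -1.89
time: 17.1
eef_pos: [0.6106, -0.176, 0.04]
tcp_rot: [-3.081, 0.614, -0.007]
wrist_force: [-1.1, 0.4, 6.0]
finger_gap: 0.313
grip_force: 59.8
time: 17.7
eef_pos: [0.6094, -0.176, 0.1795]
tcp_rot: [3.081, -0.614, 0.007]
wrist_force: [-0.5, 0.1, -1.0]
finger_gap: 0.313
grip_force: 59.3
t 17.7 pos [ 0.6094 -0.176   0.1795] psi -22.56 shift [-1.4   -2.132  0.021] turn [-0.0001 -0.0013 -0.0892] F [-0.5  0.1 -1. ] q7 -1.85
```

```bash
python3 -m pendant '[[-0.231,-0.356,0,0,0,0],[-0.231,-0.356,0,0,0,0],[-0.231,-0.356,0,0,0,0],[-0.231,-0.356,0,0,0,0],[-0.231,-0.356,0,0,0,0],[-0.231,-0.356,0,0,0,0],[0,0,0,0,0,-0.0446],[0,0,0,0,0,-0.0446]]' >/dev/null; python3 -m pendant '[[0,0,0,0,0,0],[0,0,0,0,0,0],[0,0,0,0,0,0]]';  python3 -c "
from h import *
plan(.5636,.0744,.088,-6.5)
grab('wrist','w4');rack()"
```

```text
time: 18.8
eef_pos: [0.5627, 0.074, 0.1775]
tcp_rot: [3.136, -0.183, 0.001]
wrist_force: [-0.4, 0.7, -0.4]
finger_gap: 0.315
grip_force: 59.3
t 18.8 pos [0.5627 0.074  0.1775] psi -6.68 shift [ 0.008 -0.005  0.895] turn [ 0.     -0.0003 -0.001 ] F [-0.4  0.7 -0.4] q7 -2.04
rack 8189 c [570.3  73.8] size [ 76.4 130.5] long-axis ang -6.49 z 0.0365
hole 0 [0.5087 0.0808]
hole 1 [0.5525 0.0758]
hole 2 [0.5882 0.0717]
hole 3 [0.6319 0.0668]
```

```bash
python3 -m pendant '[[0.008,-0.005,0.3,0,0,0],[0,0,0.4,0,0,0],[0,0,0.2,0,0,0],[0,0,0,0,0,0],[0,0,0,0,0,0]]'; python3 -c "
from h import *
plan(.5636,.0744,.052,-6.5)"; python3 -m pendant '[[0,0,0.05,0,0,0],[0,0,0.05,0,0,0],[0,0,0.05,0,0,0],[0,0,0.05,0,0,0],[0,0,0.05,0,0,0],[0,0,0,0,0,0]]';python3 -c "
from h import *
plan(.5636,.0744,.052,-6.5)"
```

```text
time: 19.35
eef_pos: [0.5644, 0.0751, 0.0886]
tcp_rot: [-3.136, 0.179, -0.003]
wrist_force: [-0.3, 0.2, -0.2]
finger_gap: 0.315
grip_force: 59.3
t 19.35 pos [0.5644 0.0751 0.0886] psi -6.54 shift [-0.008  0.008  0.366] turn [-0.0001 -0.0007 -0.0002] F [-0.3  0.2 -0.2] q7 -2.1
time: 19.95
eef_pos: [0.5636, 0.0749, 0.0624]
tcp_rot: [3.136, -0.178, 0.001]
wrist_force: [0.1, -0.7, -0.6]
finger_gap: 0.308
grip_force: 59.3
t 19.95 pos [0.5636 0.0749 0.0624] psi -6.5 shift [0.    0.005 0.104] turn [ 0.     -0.0002  0.    ] F [ 0.1 -0.7 -0.6] q7 -2.11
```

```bash
python3 -m pendant '[[0,0,0.05,0,0,0],[0,0,0.04,0,0,0],[0,0,0.03,0,0,0],[0,0,0.015,0,0,0],[0,0,0,0,0,0]]'; python3 -m pendant '[[0,0,0,0,0,0],[0,0,0,0,0,0],[0,0,0,0,0,0],[0,0,0,0,0,0]]' 60; python3 -m pendant '[[0,0,-0.2,0,0,0],[0,0,-0.4,0,0,0],[0,0,-0.4,0,0,0],[0,0,-0.4,0,0,0],[0,0,0,0,0,0],[0,0,0,0,0,0]]'; python3 -c "
from h import *
plan(.444,-.1377,.19,-27.5)
grab('wrist')
rack()
im,P=cloud('wrist');rect(P,.062,.08,(.5616,.0747),.021,'m1')
rect(P,.062,.08,(.5264,.0787),.021,'m2')
rect(P,.05,.066,(.444,-.1377),.04,'m3')"
```

```text
time: 20.45
eef_pos: [0.5642, 0.075, 0.0518]
tcp_rot: [3.135, -0.178, 0.003]
wrist_force: [-6.1, -1.4, 17.8]
finger_gap: 0.314
grip_force: 61.7
time: 20.85
eef_pos: [0.5641, 0.075, 0.0495]
tcp_rot: [-3.136, 0.178, -0.003]
wrist_force: [-0.3, 0.8, 0.5]
finger_gap: 0.702
grip_force: 0.0
time: 21.45
eef_pos: [0.5643, 0.0749, 0.1905]
tcp_rot: [-3.136, 0.178, -0.006]
wrist_force: [-0.7, 0.4, -1.0]
finger_gap: 0.703
grip_force: 0.0
t 21.45 pos [0.5643 0.0749 0.1905] psi -6.51 shift [-9.540e-01  2.249e+00  1.000e-03] turn [-0.0004 -0.0013  0.1166] F [-0.7  0.4 -1. ] q7 -2.04
rack 9951 c [543.2  76.8] size [ 76.4 184.9] long-axis ang -6.46 z 0.0365
hole 0 [0.4816 0.0838]
hole 1 [0.5254 0.0788]
hole 2 [0.5611 0.0748]
hole 3 [0.6048 0.0698]
m1 1156 c [563.   75.1] size [27.8 29.8] long-axis ang -6.65 z 0.0707
m2 1038 c [528.1  79.5] size [27.5 29.7] long-axis ang -6.33 z 0.0708
m3 1215 c [ 444.4 -137.8] size [30.1 44.2] long-axis ang -27.04 z 0.0587
```

```bash
python3 -m pendant '[[-0.159,0.375,0,0,0,0],[-0.159,0.375,0,0,0,0],[-0.159,0.375,0,0,0,0],[-0.159,0.375,0,0,0,0],[-0.159,0.375,0,0,0,0],[-0.159,0.375,0,0,0,0],[0,0,0,0,0,0.039],[0,0,0,0,0,0.039]]' >/dev/null; python3 -m pendant '[[0,0,0,0,0,0.039],[0,0,0,0,0,0],[0,0,0,0,0,0],[0,0,0,0,0,0]]';  python3 -c "
from h import *
grab('wrist')
plan(.4442,-.1377,.038,-27.4)
im,P=cloud('wrist');rect(P,.05,.066,(.4442,-.1377),.04,'m3')"
```

```text
time: 22.7
eef_pos: [0.4433, -0.1375, 0.1889]
tcp_rot: [-3.051, 0.744, -0.001]
wrist_force: [0.0, -0.3, 1.3]
finger_gap: 0.703
grip_force: 0.0
t 22.75 pos [ 0.4434 -0.1376  0.189 ] psi -27.45 shift [ 6.00e-03 -1.00e-03  1.51e+00] turn [-0.0003 -0.0003 -0.0003] F [ 0.2  0.3 -0.4] q7 -1.9
m3 1523 c [ 444.6 -138.2] size [27.8 42.6] long-axis ang -26.66 z 0.0588
```

```bash
python3 -m pendant '[[0,0.003,0.4,0,0,0],[0,0,0.4,0,0,0],[0,0,0.4,0,0,0],[0,0,0.2,0,0,0],[0,0,0.1,0,0,0],[0,0,0,0,0,0],[0,0,0,0,0,0]]'; python3 -c "
from h import *
plan(.4445,-.138,.038,-27.4)";  python3 -m pendant '[[0,0,0,0,0,0],[0,0,0,0,0,0],[0,0,0,0,0,0],[0,0,0,0,0,0],[0,0,0,0,0,0],[0,0,0,0,0,0]]' 0 60; python3 -m pendant '[[0,0,-0.2,0,0,0],[0,0,-0.4,0,0,0],[0,0,-0.4,0,0,0],[0,0,-0.4,0,0,0],[0,0,0,0,0,0],[0,0,0,0,0,0]]'; python3 -c "
from h import *
plan(.4818,.0838,.177,-6.5)"
```

```text
time: 23.45
eef_pos: [0.4446, -0.1381, 0.0403]
tcp_rot: [-3.051, 0.747, -0.006]
wrist_force: [0.4, 0.0, 0.1]
finger_gap: 0.705
grip_force: 0.0
t 23.45 pos [ 0.4446 -0.1381  0.0403] psi -27.53 shift [-0.002 -0.     0.023] turn [-0.0004 -0.0011 -0.0007] F [0.4 0.  0.1] q7 -2.0
time: 24.05
eef_pos: [0.4449, -0.1383, 0.0408]
tcp_rot: [-3.051, 0.748, -0.007]
wrist_force: [-0.8, 0.2, 6.1]
finger_gap: 0.315
grip_force: 59.3
time: 24.65
eef_pos: [0.4439, -0.1384, 0.1807]
tcp_rot: [3.051, -0.749, 0.008]
wrist_force: [-0.3, -0.4, -1.5]
finger_gap: 0.31
grip_force: 59.5
t 24.65 pos [ 0.4439 -0.1384  0.1807] psi -27.57 shift [-0.693 -2.145  0.036] turn [-0.     -0.0016 -0.1171] F [-0.3 -0.4 -1.5] q7 -1.91
```

```bash
python3 -m pendant '[[-0.136,-0.43,0,0,0,0],[-0.136,-0.43,0,0,0,0],[-0.136,-0.43,0,0,0,0],[-0.136,-0.43,0,0,0,0],[-0.136,-0.43,0,0,0,0],[0,0,0,0,0,-0.039],[0,0,0,0,0,-0.039],[0,0,0,0,0,-0.039]]' >/dev/null; python3 -m pendant '[[0,0,0,0,0,0],[0,0,0,0,0,0],[0,0,0,0,0,0]]';  python3 -c "
from h import *
plan(.483,.0838,.09,-6.5)
grab('wrist','w4');rack();im,P=cloud('wrist');rect(P,.062,.08,(.563,.0747),.021,'m1')"
```

```text
time: 25.75
eef_pos: [0.4823, 0.0838, 0.179]
tcp_rot: [3.136, -0.181, 0.002]
wrist_force: [-0.0, -0.8, -0.7]
finger_gap: 0.312
grip_force: 59.5
t 25.75 pos [0.4823 0.0838 0.179 ] psi -6.62 shift [ 0.006 -0.     0.89 ] turn [ 0.     -0.0003 -0.0007] F [-0.  -0.8 -0.7] q7 -2.09
rack 13002 c [544.2  76.3] size [ 76.9 184. ] long-axis ang -6.41 z 0.0365
hole 0 [0.4826 0.0833]
hole 1 [0.5263 0.0784]
hole 2 [0.5621 0.0743]
hole 3 [0.6058 0.0694]
m1 1479 c [561.9  74.8] size [27.6 29. ] long-axis ang -6.58 z 0.0709
```

```bash
python3 -m pendant '[[0.004,0.002,0.3,0,0,0],[0,0,0.4,0,0,0],[0,0,0.2,0,0,0],[0,0,0,0,0,0],[0,0,0,0,0,0]]'; python3 -c "
from h import *
plan(.483,.0836,.053,-6.5)"; python3 -m pendant '[[0,0,0.05,0,0,0],[0,0,0.05,0,0,0],[0,0,0.05,0,0,0],[0,0,0.05,0,0,0],[0,0,0.05,0,0,0],[0,0,0,0,0,0]]';python3 -c "
from h import *
plan(.483,.0836,.053,-6.5)"
```

```text
time: 26.3
eef_pos: [0.4835, 0.0841, 0.0899]
tcp_rot: [-3.136, 0.178, -0.003]
wrist_force: [0.6, 0.3, -0.4]
finger_gap: 0.312
grip_force: 59.5
t 26.3 pos [0.4835 0.0841 0.0899] psi -6.51 shift [-0.006  0.005  0.369] turn [-0.0001 -0.0007 -0.0001] F [ 0.6  0.3 -0.4] q7 -2.18
time: 26.9
eef_pos: [0.4828, 0.0837, 0.0639]
tcp_rot: [3.136, -0.178, 0.001]
wrist_force: [-0.2, -0.2, -0.7]
finger_gap: 0.31
grip_force: 59.5
t 26.9 pos [0.4828 0.0837 0.0639] psi -6.49 shift [0.002 0.001 0.109] turn [ 0.0001 -0.0002  0.0001] F [-0.2 -0.2 -0.7] q7 -2.21
```

```bash
python3 -m pendant '[[0,0,0.05,0,0,0],[0,0,0.04,0,0,0],[0,0,0.03,0,0,0],[0,0,0.015,0,0,0],[0,0,0,0,0,0]]'; python3 -m pendant '[[0,0,0,0,0,0],[0,0,0,0,0,0],[0,0,0,0,0,0],[0,0,0,0,0,0]]' 60; python3 -m pendant '[[0,0,-0.2,0,0,0],[0,0,-0.4,0,0,0],[0,0,-0.4,0,0,0],[0,0,-0.4,0,0,0],[0,0,0,0,0,0],[0,0,0,0,0,0]]'; python3 -c "
from h import *
plan(.4400,-.3225,.19,-28)
grab('wrist')
rack()
im,P=cloud('wrist');rect(P,.062,.08,(.4825,.0837),.027,'m3');rect(P,.062,.08,(.5621,.0747),.021,'m1')"
```

```text
time: 27.4
eef_pos: [0.4833, 0.0838, 0.0527]
tcp_rot: [3.135, -0.177, 0.003]
wrist_force: [-7.4, -1.0, 20.3]
finger_gap: 0.312
grip_force: 62.3
time: 27.8
eef_pos: [0.4833, 0.0838, 0.0508]
tcp_rot: [-3.136, 0.178, -0.003]
wrist_force: [1.0, -0.5, -0.3]
finger_gap: 0.705
grip_force: 0.0
time: 28.4
eef_pos: [0.4834, 0.0836, 0.1916]
tcp_rot: [3.136, -0.179, 0.006]
wrist_force: [-0.4, -0.1, 0.4]
finger_gap: 0.7
grip_force: 0.0
t 28.4 pos [0.4834 0.0836 0.1916] psi -6.52 shift [0.03  4.084 0.016] turn [-0.0003 -0.0012  0.1193] F [-0.4 -0.1  0.4] q7 -2.09
rack 11766 c [544.   76.4] size [ 76.7 183. ] long-axis ang -6.49 z 0.0365
hole 0 [0.4824 0.0834]
hole 1 [0.5262 0.0784]
hole 2 [0.5619 0.0744]
hole 3 [0.6056 0.0694]
m3 1616 c [482.9  83.7] size [27.6 43.9] long-axis ang -6.09 z 0.0709
m1 1344 c [562.1  74.6] size [27.1 29. ] long-axis ang -6.56 z 0.0708
```

```bash
python3 -m pendant '[[0.003,0.454,0,0,0,0],[0.003,0.454,0,0,0,0],[0.003,0.454,0,0,0,0],[0.003,0.454,0,0,0,0],[0.003,0.454,0,0,0,0],[0.003,0.454,0,0,0,0],[0.003,0.454,0,0,0,0],[0.003,0.454,0,0,0,0]]' >/dev/null; python3 -m pendant '[[0.003,0.454,0,0,0,0],[0,0,0,0,0,0.04],[0,0,0,0,0,0.04],[0,0,0,0,0,0.039],[0,0,0,0,0,0],[0,0,0,0,0,0],[0,0,0,0,0,0]]';  python3 -c "
from h import *
grab('wrist')
plan(.4400,-.3225,.038,-28)
im,P=cloud('wrist');rect(P,.05,.066,(.44,-.3225),.04,'m4')"
```

```text
time: 29.95
eef_pos: [0.4393, -0.3221, 0.1902]
tcp_rot: [-3.049, 0.754, -0.001]
wrist_force: [-0.3, 1.5, -0.4]
finger_gap: 0.7
grip_force: 0.0
t 30.0 pos [ 0.4394 -0.3222  0.1904] psi -27.81 shift [6.000e-03 1.000e-03 1.524e+00] turn [-0.0004 -0.0003  0.0011] F [-0.3  0.5 -0. ] q7 -1.56
m4 1520 c [ 440.4 -322. ] size [27.6 43.1] long-axis ang -27.36 z 0.0588
```

```bash
python3 -m pendant '[[0,0,0.4,0,0,0],[0,0,0.4,0,0,0],[0,0,0.4,0,0,0],[0,0,0.2,0,0,0],[0,0,0.12,0,0,0],[0,0,0,0,0,0],[0,0,0,0,0,0]]'; python3 -c "
from h import *
plan(.4403,-.3222,.038,-27.8)";  python3 -m pendant '[[0,0,0,0,0,0],[0,0,0,0,0,0],[0,0,0,0,0,0],[0,0,0,0,0,0],[0,0,0,0,0,0],[0,0,0,0,0,0]]' 0 60; python3 -m pendant '[[0,0,-0.2,0,0,0],[0,0,-0.4,0,0,0],[0,0,-0.4,0,0,0],[0,0,-0.4,0,0,0],[0,0,0,0,0,0],[0,0,0,0,0,0]]'; python3 -c "
from h import *
plan(.606,.0694,.177,-6.5)
grab('top');rack(n='top')"
```

```text
time: 30.7
eef_pos: [0.4406, -0.3228, 0.0398]
tcp_rot: [-3.049, 0.757, -0.005]
wrist_force: [-0.9, 0.1, 0.0]
finger_gap: 0.702
grip_force: 0.0
t 30.7 pos [ 0.4406 -0.3228  0.0398] psi -27.89 shift [-0.005 -0.004  0.018] turn [-0.0003 -0.001  -0.0005] F [-0.9  0.1  0. ] q7 -1.61
time: 31.3
eef_pos: [0.4408, -0.323, 0.0404]
tcp_rot: [3.048, -0.757, 0.007]
wrist_force: [-0.6, 0.8, 6.2]
finger_gap: 0.307
grip_force: 59.1
time: 31.9
eef_pos: [0.4398, -0.3228, 0.1801]
tcp_rot: [3.048, -0.758, 0.007]
wrist_force: [-0.7, 1.1, -1.5]
finger_gap: 0.312
grip_force: 59.5
t 31.9 pos [ 0.4398 -0.3228  0.1801] psi -27.92 shift [-0.368 -4.244  0.031] turn [ 1.00e-04 -1.40e-03 -1.19e-01] F [-0.7  1.1 -1.5] q7 -1.56
rack 1451 c [543.7  76.7] size [ 74.4 184.8] long-axis ang -6.31 z 0.0363
hole 0 [0.4821 0.0835]
hole 1 [0.5258 0.0787]
hole 2 [0.5616 0.0747]
hole 3 [0.6053 0.0699]
```

```bash
python3 -m pendant '[[-0.041,-0.472,0,0,0,0],[-0.041,-0.472,0,0,0,0],[-0.041,-0.472,0,0,0,0],[-0.041,-0.472,0,0,0,0],[-0.041,-0.472,0,0,0,0],[-0.041,-0.472,0,0,0,0],[-0.041,-0.472,0,0,0,0],[-0.041,-0.472,0,0,0,0]]' >/dev/null; python3 -m pendant '[[-0.041,-0.472,0,0,0,0],[0,0,0,0,0,-0.04],[0,0,0,0,0,-0.04],[0,0,0,0,0,-0.039],[0,0,0,0,0,0],[0,0,0,0,0,0],[0,0,0,0,0,0]]';  python3 -c "
from h import *
plan(.6063,.0694,.09,-6.5)
grab('wrist','w5');rack();grab('top');rack(n='top')"
```

```text
time: 33.45
eef_pos: [0.6054, 0.0699, 0.1786]
tcp_rot: [3.136, -0.181, 0.001]
wrist_force: [-0.1, 0.7, -0.7]
finger_gap: 0.314
grip_force: 59.6
t 33.45 pos [0.6054 0.0699 0.1786] psi -6.62 shift [0.008 0.004 0.886] turn [ 0.     -0.0003 -0.0007] F [-0.1  0.7 -0.7] q7 -2.04
rack 4148 c [591.3  71.5] size [76.3 88. ] long-axis ang -6.41 z 0.0365
hole 0 [0.5297 0.0784]
hole 1 [0.5735 0.0735]
hole 2 [0.6092 0.0695]
hole 3 [0.653  0.0646]
rack noneTraceback (most recent call last):
  File "<string>", line 4, in <module>
    grab('wrist','w5');rack();grab('top');rack(n='top')
                                          ~~~~^^^^^^^^^
  File "h.py", line 40, in rack
    im,P=cloud(n);x,y,a=rect(P,.028,.041,c,.13,'rack')
                  ^^^^^
TypeError: cannot unpack non-iterable NoneType object
```

View pics/w5.png

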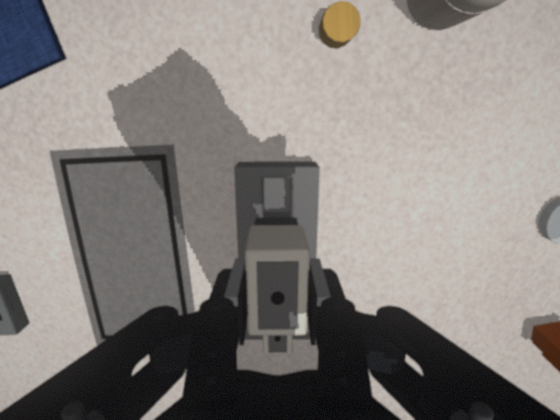

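The wide module is held at (277,290), over the far end of the rack, and the open wide socket is visible at (275,190). The rack hasn't moved. I'll insert it.

```bash
python3 -m pendant '[[0.006,0.005,0.3,0,0,0],[0,0,0.4,0,0,0],[0,0,0.2,0,0,0],[0,0,0,0,0,0],[0,0,0,0,0,0]]'; python3 -c "
from h import *
plan(.6063,.0694,.053,-6.5)"; python3 -m pendant '[[0,0,0.05,0,0,0],[0,0,0.05,0,0,0],[0,0,0.05,0,0,0],[0,0,0.05,0,0,0],[0,0,0.05,0,0,0],[0,0,0,0,0,0]]';python3 -c "
from h import *
plan(.6063,.0694,.053,-6.5)"
```

```text
time: 34.05
eef_pos: [0.6069, 0.0698, 0.0898]
tcp_rot: [-3.136, 0.178, -0.004]
wrist_force: [0.1, 1.0, 0.7]
finger_gap: 0.313
grip_force: 59.5
t 34.05 pos [0.6069 0.0698 0.0898] psi -6.51 shift [-0.006  0.005  0.368] turn [-0.0001 -0.0008 -0.0001] F [0.1 1.  0.7] q7 -2.09
time: 34.65
eef_pos: [0.606, 0.0695, 0.0635]
tcp_rot: [3.136, -0.178, 0.001]
wrist_force: [0.4, 0.3, -0.4]
finger_gap: 0.308
grip_force: 59.6
t 34.65 pos [0.606  0.0695 0.0635] psi -6.49 shift [0.003 0.    0.105] turn [ 0.0001 -0.0002  0.0001] F [ 0.4  0.3 -0.4] q7 -2.1
```

```bash
python3 -m pendant '[[0,0,0.05,0,0,0],[0,0,0.04,0,0,0],[0,0,0.03,0,0,0],[0,0,0.015,0,0,0],[0,0,0,0,0,0]]'; python3 -m pendant '[[0,0,0,0,0,0],[0,0,0,0,0,0],[0,0,0,0,0,0],[0,0,0,0,0,0]]' 60; python3 -m pendant '[[0,0,-0.2,0,0,0],[0,0,-0.4,0,0,0],[0,0,-0.4,0,0,0],[-0.25,-0.2,-0.4,0,0,0],[-0.25,-0.2,0,0,0,0],[-0.25,0,0,0,0,0],[0,0,0,0,0,0],[0,0,0,0,0,0]]'; python3 -c "
from h import *
plan(.544,.0767,.05,-6.5)
grab('wrist','w6')
rack()
im,P=cloud('wrist');rect(P,.062,.08,(.6058,.0696),.026,'m4');rect(P,.062,.08,(.4825,.0837),.027,'m3');rect(P,.062,.08,(.5621,.0747),.021,'m1');rect(P,.062,.08,(.5262,.0785),.021,'m2')"
```

```text
time: 35.15
eef_pos: [0.6066, 0.0697, 0.0524]
tcp_rot: [3.136, -0.178, 0.003]
wrist_force: [-4.4, -0.0, 13.7]
finger_gap: 0.311
grip_force: 61.1
time: 35.55
eef_pos: [0.6066, 0.0696, 0.0506]
tcp_rot: [-3.136, 0.178, -0.003]
wrist_force: [0.4, -0.5, -0.3]
finger_gap: 0.709
grip_force: 0.0
time: 36.35
eef_pos: [0.5371, 0.1171, 0.1899]
tcp_rot: [3.136, -0.178, 0.005]
wrist_force: [0.4, -0.1, -0.4]
finger_gap: 0.703
grip_force: 0.0
t 36.35 pos [0.5371 0.1171 0.1899] psi -6.48 shift [0.11  0.393 1.4  ] turn [ 0.     -0.0009  0.0001] F [ 0.4 -0.1 -0.4] q7 -2.14
rack 9068 c [543.5  76. ] size [ 76.5 184.7] long-axis ang -6.44 z 0.0365
hole 0 [0.4818 0.083 ]
hole 1 [0.5256 0.0781]
hole 2 [0.5613 0.074 ]
hole 3 [0.6051 0.0691]
m4 2089 c [605.3  69.5] size [28.5 43.9] long-axis ang -6.49 z 0.071
m3 1486 c [483.3  83.5] size [28.1 43.7] long-axis ang -5.94 z 0.0709
m1 1269 c [562.3  75. ] size [28.5 29.8] long-axis ang -6.75 z 0.0709
m2 1129 c [527.7  79.2] size [28.3 29.8] long-axis ang -6.31 z 0.0707
```

View pics/w6.png

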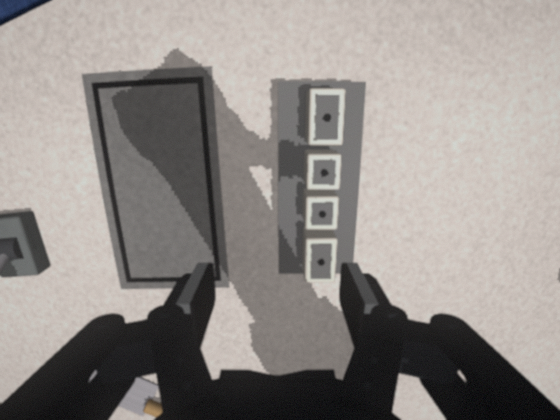

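All four modules sit in the rack at (326,117), (324,172), (322,214) and (321,262). The inner tape corners are at about (100,88), (201,84), (214,276) and (132,279). Next I'll work out the mat pose.

```bash
python3 - <<'E'
from h import *
im=np.load('/tmp/wrist.npz')['im'];cv2.imwrite('pics/c6.png',cv2.resize(im[60:300,70:235],None,fx=2.5,fy=2.5,interpolation=2)*1)
for pts in ([[100,88],[201,84],[214,276],[132,279]],):
    q=onz('wrist',pts,0)[:,:2];c=q.mean(0);r=cv2.minAreaRect((q*1000).astype(np.float32));print(q.round(4),c.round(4),r)
    for a,b in((3,0),(2,1)): print(np.rad2deg(np.arctan2(*(q[b]-q[a])[::-1])))
E
```

```text
[[0.6585 0.2791]
 [0.6486 0.1779]
 [0.4421 0.2002]
 [0.4482 0.2976]] [0.5494 0.2387] ((548.947998046875, 237.6936492919922), (101.67558288574219, 211.10671997070312), 84.98478698730469)
-5.015219318466592
-6.166086188739296
```

View pics/c6.png

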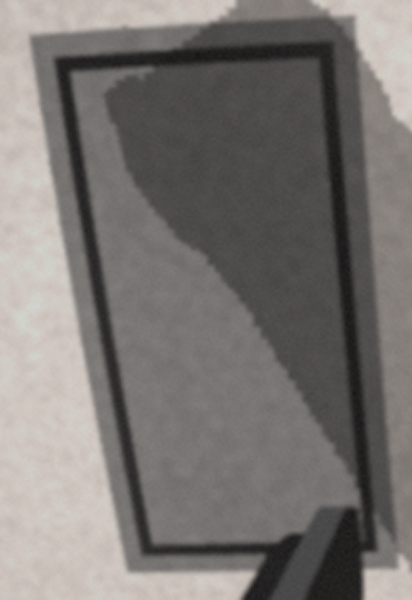

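```bash
python3 -c "
from h import *
plan(.5618,.0748,.052,-6.5)"; python3 -m pendant '[[0.29,0.39,0,0,0,0],[0,0,0.3,0,0,0],[0,0,0.4,0,0,0],[0,0,0.4,0,0,0],[0,0,0.2,0,0,0],[0,0,0.08,0,0,0],[0,0,0,0,0,0],[0,0,0,0,0,0]]'; python3 -c "
from h import *
plan(.5618,.0748,.052,-6.5)"
```

```text
t 36.4 pos [0.5377 0.1168 0.1898] psi -6.54 shift [0.284 0.39  1.379] turn [-0.     -0.0009 -0.0002] F [-0.  -0.1  0.1] q7 -2.14
time: 37.2
eef_pos: [0.5628, 0.0753, 0.0526]
tcp_rot: [-3.136, 0.179, -0.006]
wrist_force: [0.8, 0.1, 0.3]
finger_gap: 0.705
grip_force: 0.0
t 37.2 pos [0.5628 0.0753 0.0526] psi -6.52 shift [-0.009  0.006  0.006] turn [-0.0003 -0.0012 -0.0001] F [0.8 0.1 0.3] q7 -2.14
```

Now I'll grip it and drag about 80 mm, then look.

```bash
python3 -m pendant '[[0,0,0,0,0,0],[0,0,0,0,0,0],[0,0,0,0,0,0],[0,0,0,0,0,0],[0,0,0,0,0,0],[0,0,0,0,0,0]]' 0 60; python3 -m pendant '[[-0.003,-0.04,0,0,0,0],[-0.006,-0.08,0,0,0,0],[-0.006,-0.1,0,0,0,0],[-0.006,-0.1,0,0,0,0],[-0.006,-0.1,0,0,0,0],[-0.006,-0.1,0,0,0,0],[-0.006,-0.1,0,0,0,0],[-0.006,-0.1,0,0,0,0]]'; python3 -m pendant '[[-0.003,-0.08,0,0,0,0],[0,0,0,0,0,0],[0,0,0,0,0,0]]'; python3 -c "
from h import *
plan(.5618,.0748,.052,-6.5)
grab('wrist','w7');im,P=cloud('wrist');rack((.547,.16))
grab('top','t7')"
```

```text
time: 37.8
eef_pos: [0.5636, 0.0781, 0.0542]
tcp_rot: [-3.133, 0.176, -0.012]
wrist_force: [0.2, 4.9, 4.6]
finger_gap: 0.307
grip_force: 58.7
time: 38.6
eef_pos: [0.5671, 0.1428, 0.0539]
tcp_rot: [3.13, -0.182, 0.008]
wrist_force: [-1.1, -9.4, 10.2]
finger_gap: 0.311
grip_force: 59.3
time: 38.9
eef_pos: [0.5676, 0.1533, 0.0539]
tcp_rot: [3.134, -0.179, 0.009]
wrist_force: [-0.2, -3.6, 6.7]
finger_gap: 0.314
grip_force: 59.2
t 38.9 pos [0.5676 0.1533 0.0539] psi -6.54 shift [0.032 0.787 0.021] turn [ 0.0007 -0.0018 -0.0003] F [-0.2 -3.6  6.7] q7 -2.27
rack 15549 c [599.4 149. ] size [ 76.6 109. ] long-axis ang -6.59 z 0.0365
hole 0 [0.5378 0.1561]
hole 1 [0.5815 0.1511]
hole 2 [0.6172 0.1469]
hole 3 [0.6609 0.1419]
```

View pics/w7.png

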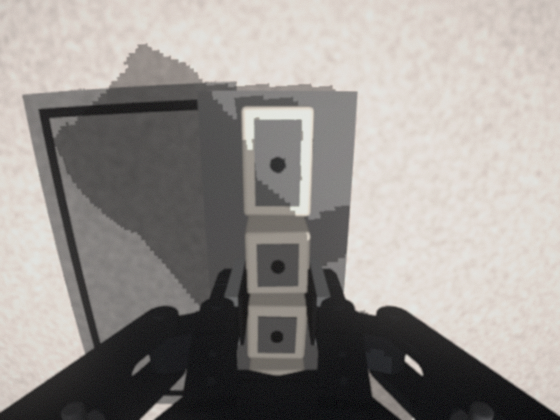

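The rack follows squarely: modules at (277,165), (277,265) and (277,335), rack edge corner at (357,92), frame's far inner edge at about y=113. One rack-end number looks off, so I'll check it against the corner pixels.

```bash
python3 - <<'E'
from h import *
print(onz('wrist',[[357,92],[237,93]],.036).round(4)); print('mat outer TL, inner TL',onz('wrist',[[23,95],[50,117]],0).round(4))
im,P=cloud('wrist');rect(P,.062,.08,(.61,.145),.03,'m4');rect(P,.028,.041,(.65,.145),.06,'far')
im,P=cloud('top');rect(P,.03,.041,(.547,.155),.13,'rack top')
E
```

```text
[[0.6487 0.1049 0.036 ]
 [0.6546 0.1615 0.036 ]]
mat outer TL, inner TL [[0.6741 0.2947 0.    ]
 [0.6589 0.2809 0.    ]]
m4 6269 c [621.1 146.6] size [28.2 38. ] long-axis ang -6.89 z 0.0711
far 10680 c [622.7 146.3] size [62.1 76.6] long-axis ang 83.41 z 0.0366
rack top 236 c [620.3 120.7] size [28.9 62.9] long-axis ang -3.31 z 0.0362
```

View pics/t7.png

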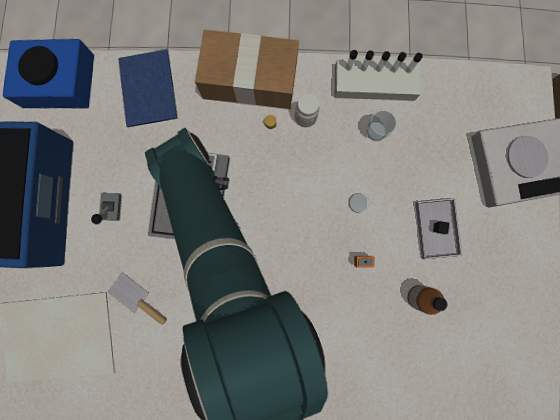

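```bash
python3 - <<'E'
from h import *
im,P=cloud('wrist');rect(P,.066,.08,(.627,.146),.03,'m4');rect(P,.066,.08,(.583,.15),.019,'m1')
rect(P,.034,.041,(.65,.145),.07,'far')
print(onz('wrist',[[278,165],[278,266],[277,336]],.068).round(4))
E
```

```text
m4 7628 c [624.  146.2] size [28.2 44. ] long-axis ang -6.89 z 0.071
m1 4448 c [580.9 150.3] size [30.9 36.9] long-axis ang 84.21 z 0.0711
far 12345 c [617.9 146.9] size [71.7 76.6] long-axis ang 83.41 z 0.0365
[[0.6231 0.1458 0.068 ]
 [0.5788 0.1508 0.068 ]
 [0.5418 0.1555 0.068 ]]
```

The rack was knocked about 17 mm in +x just before the grip, so the pads hold m1 off-centre but firmly. The rack's centre is now about (0.561, 0.153). I'll continue the drag with that correction.

```bash
python3 -m pendant '[[-0.02,-0.05,0,0,0,0],[-0.03,-0.09,0,0,0,-0.003],[-0.03,-0.1,0,0,0,0],[-0.03,-0.1,0,0,0,0],[-0.03,-0.1,0,0,0,0],[-0.03,-0.1,0,0,0,0],[-0.02,-0.1,0,0,0,0],[-0.02,-0.1,0,0,0,0]]'; python3 -m pendant '[[0,-0.085,0,0,0,0],[0,0,0,0,0,0],[0,0,0,0,0,0],[0,0,0,0,0,0]]'; python3 -c "
from h import *
plan(.5563,.2379,.052,-6.5)
grab('wrist','w8');im,P=cloud('wrist');rect(P,.066,.08,(.611,.231),.03,'m4');rect(P,.034,.041,(.63,.231),.07,'far')
print(onz('wrist',[[278,165],[278,266],[277,336]],.068).round(4))"
```

```text
time: 39.8
eef_pos: [0.5553, 0.2268, 0.0539]
tcp_rot: [3.131, -0.167, 0.009]
wrist_force: [0.5, -9.9, 9.0]
finger_gap: 0.307
grip_force: 59.4
time: 40.2
eef_pos: [0.5556, 0.2376, 0.0539]
tcp_rot: [3.135, -0.165, 0.009]
wrist_force: [0.1, -4.7, 7.5]
finger_gap: 0.309
grip_force: 59.2
t 40.2 pos [0.5556 0.2376 0.0539] psi -6.01 shift [ 0.007 -0.003  0.019] turn [ 0.0006 -0.0018  0.0027] F [ 0.1 -4.7  7.5] q7 -2.4
m4 7632 c [611.9 231. ] size [28.2 44.1] long-axis ang -6.35 z 0.071
far 13444 c [601.9 231.9] size [76.7 79.7] long-axis ang -6.02 z 0.0365
[[0.6111 0.2306 0.068 ]
 [0.5667 0.2353 0.068 ]
 [0.5297 0.2396 0.068 ]]
```

View pics/w8.png

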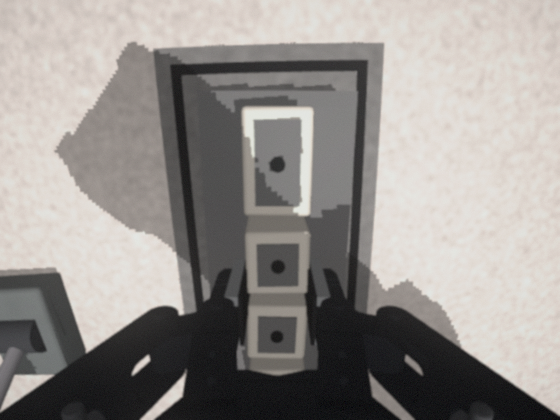

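The rack lies inside the tape: frame's inner sides at about x=188 and 357, far edge at row 74, rack far edge at row 90. I'll release, back off and verify.

```bash
python3 -m pendant '[[0,0,0,0,0,0],[0,0,0,0,0,0],[0,0,0,0,0,0],[0,0,0,0,0,0]]' 60; python3 -m pendant '[[0,0,-0.2,0,0,0],[0,0,-0.4,0,0,0],[0,0,-0.4,0,0,0],[0,-0.3,-0.4,0,0,0],[-0.2,-0.4,-0.3,0,0,0],[-0.2,-0.4,0,0,0,0],[0,0,0,0,0,0],[0,0,0,0,0,0]]'; python3 -c "
from h import *
plan(.471,.413,.2,-6.5)
grab('wrist','w9');rack((.55,.238));im,P=cloud('wrist')
for n,c in (('m4',(.612,.231)),('m1',(.5667,.236)),('m2',(.53,.2396)),('m3',(.488,.2446))): rect(P,.062,.08,c,.02 if n[1] in '12' else .027,n)
rect(P,.075,.115,(.471,.413),.04,'ball');rect(P,.018,.031,(.509,.413),.05,'block')"
```

```text
time: 40.65
eef_pos: [0.5535, 0.2398, 0.0518]
tcp_rot: [-3.137, 0.163, -0.003]
wrist_force: [0.6, 0.6, 0.4]
finger_gap: 0.704
grip_force: 0.0
time: 41.45
eef_pos: [0.5249, 0.3514, 0.2193]
tcp_rot: [3.138, -0.158, 0.002]
wrist_force: [0.9, -0.5, -0.3]
finger_gap: 0.702
grip_force: 0.0
t 41.45 pos [0.5249 0.3514 0.2193] psi -5.76 shift [-0.599 -0.559  0.192] turn [ 0.     -0.0005  0.0041] F [ 0.9 -0.5 -0.3] q7 -2.5
rack 7536 c [550.1 237.2] size [ 78.1 184.9] long-axis ang -6.1 z 0.0365
hole 0 [0.4884 0.2438]
hole 1 [0.5322 0.2392]
hole 2 [0.568  0.2353]
hole 3 [0.6117 0.2307]
m4 1765 c [612.  231.4] size [28.4 43. ] long-axis ang -6.83 z 0.0709
m1 1087 c [569.  236.7] size [28.5 29.3] long-axis ang -5.05 z 0.0708
m2 999 c [532.8 240. ] size [28.2 30.3] long-axis ang -7.75 z 0.0709
m3 1314 c [489.2 244.3] size [28.1 43.6] long-axis ang -5.88 z 0.0709
ball 499 c [475.3 412. ] size [17.9 25.4] long-axis ang 36.31 z 0.0979
block 2098 c [510.8 415. ] size [49.5 68.7] long-axis ang -1.12 z 0.0254
```

View pics/w9.png

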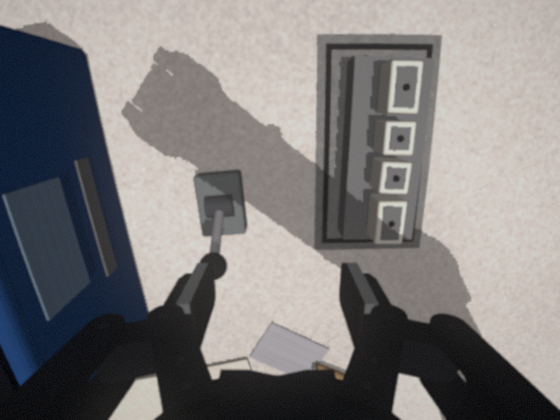

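Everything is home and the rack is inside the frame. The lever ball is at (213,265), leaning towards the robot, with a blue box to the left. I'll check clearance to that box before going in behind the lever.

```bash
python3 - <<'E'
from h import *
q=onz('wrist',[[329,51],[431,53],[417,241],[326,239]],0)[:,:2];print(q.round(4),'frame c',q.mean(0).round(4))
for a,b in((3,0),(2,1)): print(np.rad2deg(np.arctan2(*(q[b]-q[a])[::-1])).round(2))
z=np.load('/tmp/top.npz');im,P=cloud('top')
m=(P[...,2]>.12)&(P[...,0]>.3)&(P[...,0]<.75)&(P[...,1]>.42);m[:,90:]=False
print('box min y',np.nanmin(P[m][:,1]) if m.any() else None,'zmax',np.nanmax(P[m][:,2]), np.percentile(P[m][:,0],[0,100]))
plan(.42,.413,.2,0)
E
```

```text
[[0.657  0.2831]
 [0.6466 0.1758]
 [0.435  0.1872]
 [0.4493 0.2986]] frame c [0.547  0.2362]
-4.27
-3.08
box min y 0.5280576326496946 zmax 0.20180226407295676 [0.34839435 0.68991162]
t 41.5 pos [0.5259 0.3496 0.2189] psi -5.93 shift [-1.119 -0.521  0.187] turn [ 0.0004 -0.0005 -0.0329] F [ 0.4 -0.8 -1.1] q7 -2.5
```

```bash
python3 -m pendant '[[-0.373,-0.174,0,0,0,0],[-0.373,-0.174,0,0,0,0],[-0.373,-0.174,0,0,0,0],[0,0,0,0,0,-0.033],[0,0,0,0,0,0],[0,0,0,0,0,0]]' 0 60; python3 -c "
from h import *
plan(.42,.413,.082,0);grab('wrist');im,P=cloud('wrist');rect(P,.085,.115,(.471,.413),.03,'ball')"
```

```text
time: 42.1
eef_pos: [0.422, 0.4117, 0.2188]
tcp_rot: [3.14, -0.009, 0.004]
wrist_force: [0.2, 0.7, -0.7]
finger_gap: -0.002
grip_force: 0.0
t 42.1 pos [0.422  0.4117 0.2188] psi -0.34 shift [-0.023 -0.015  1.368] turn [ 0.0004 -0.0007 -0.0019] F [ 0.2  0.7 -0.7] q7 -2.61
ball 794 c [471.9 416.2] size [25.  25.4] long-axis ang -45.96 z 0.1022
```

```bash
python3 -m pendant '[[-0.02,-0.02,0.4,0,0,0],[0,0,0.4,0,0,0],[0,0,0.4,0,0,0],[0,0,0.15,0,0,0],[0,0,0,0,0,0],[0,0,0,0,0,0]]'; python3 -m pendant '[[0.1,0,0,0,0,0],[0.15,0,0,0,0,0],[0.15,0,0,0,0,0],[0.15,0,0,0,0,0],[0.15,0,0,0,0,0],[0.1,0,0,0,0,0],[0,0,0,0,0,0]]'; python3 -m pendant '[[0.1,0,0,0,0,0],[0.1,0,0,0,0,0],[0.05,0,0,0,0,0],[0,0,0,0,0,0],[0,0,0,0,0,0]]'
```

```text
time: 42.75
eef_pos: [0.4196, 0.4162, 0.0855]
tcp_rot: [-3.14, 0.002, -0.005]
wrist_force: [-0.2, 0.7, 1.0]
finger_gap: 0.0
grip_force: 0.0
time: 43.45
eef_pos: [0.5008, 0.4149, 0.0842]
tcp_rot: [3.142, -0.004, 0.005]
wrist_force: [-0.1, -0.5, 0.3]
finger_gap: -0.002
grip_force: 0.0
time: 43.95
eef_pos: [0.5236, 0.4157, 0.0846]
tcp_rot: [-3.141, 0.0, -0.004]
wrist_force: [-0.3, -0.2, -0.9]
finger_gap: 0.001
grip_force: 0.0
```

```bash
python3 -m pendant '[[0.03,0,0,0,0,0],[0.03,0,0,0,0,0],[0.02,0,0,0,0,0],[0,0,0,0,0,0]]'; python3 -m pendant '[[-0.1,0,0,0,0,0],[-0.3,0,0,0,0,0],[-0.4,0,0,0,0,0],[-0.3,0,-0.3,0,0,0],[0,0,-0.4,0,0,0],[0,0,-0.4,0,0,0],[0,0,0,0,0,0],[0,0,0,0,0,0]]'; python3 -c "
from h import *
grab('wrist','w10');im,P=cloud('wrist');rect(P,.085,.115,(.55,.413),.04,'ball');rack((.55,.238))"
```

```text
time: 44.35
eef_pos: [0.5257, 0.4161, 0.0844]
tcp_rot: [3.138, 0.004, -0.011]
wrist_force: [-13.3, -2.8, 7.1]
finger_gap: 0.002
grip_force: 6.7
time: 45.15
eef_pos: [0.4219, 0.4159, 0.1956]
tcp_rot: [-3.14, 0.001, -0.008]
wrist_force: [0.4, -0.6, -0.9]
finger_gap: 0.001
grip_force: 0.0
ball 1169 c [548.3 414.2] size [24.7 25.1] long-axis ang -74.25 z 0.1021
rack 6354 c [530.9 239.7] size [ 78.5 146.1] long-axis ang -6.09 z 0.0365
hole 0 [0.4692 0.2463]
hole 1 [0.513  0.2416]
hole 2 [0.5488 0.2378]
hole 3 [0.5925 0.2331]
```

View pics/w10.png

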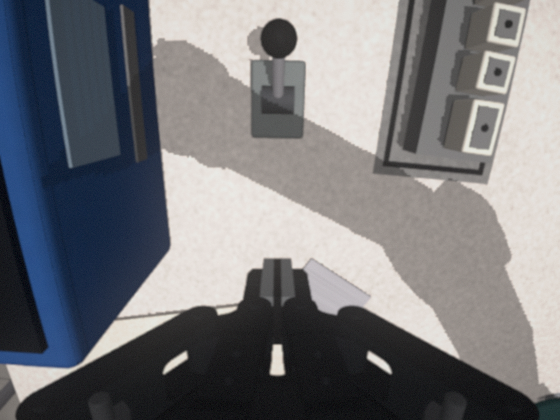

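The lever is fully over: the ball at (279,38) measures x=0.548, against 0.472 when off. The rack's near end is unchanged. I'll do a last numeric check with the top camera and hand in.

```bash
python3 - <<'E'
from h import *
grab('top');im,P=cloud('top')
rect(P,.03,.06,(.4795,-.447),.04,'plug')
rect(P,.006,.03,(.5414,-.2364),.05,'dish')
rect(P,.02,.042,(.747,0),.04,'weight');rect(P,.03,.041,(.55,.238),.13,'rack')
print(arm.close_job())
E
```

```text
plug 171 c [ 478. -447.] size [30.5 30.5] long-axis ang 82.35 z 0.0513
dish 317 c [ 539.  -236.4] size [50.3 51.2] long-axis ang -85.33 z 0.0144
weight 121 c [7.477e+02 3.000e-01] size [28.9 31.1] long-axis ang -13.0 z 0.0299
rack 1304 c [550.  238.1] size [ 79.1 185.3] long-axis ang -6.0 z 0.0363
the job is handed in; nothing more can be done
None
```

The job is handed in, with no verdict returned: by my measurements the one blanking plug is in the tray, all four modules are fully home, the rack lies inside the taped frame (about 3 mm off centre, under 3° of turn), and the lever is thrown fully over.

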